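# Clamp a drill bit and set the stop nut of a sharpening fixture

## Robot

A 6-joint arm with a two-finger parallel gripper is mounted at the origin on the work surface. World frame = base frame: x ahead of the robot, y to its left, z up, the work surface at z = 0. Lengths are in mm, angles in degrees, forces in N, time in s.
With the tool pointing down it reaches from about 350 to 925 mm from the base axis. Payload 6.4 kg.
Tool frame: the origin (TCP) lies between the finger pads, 19 mm behind the fingertips; this is the grasp point; z points along the fingers, y is the line along which they close (so a half turn about z gives the same grasp; the last joint's range is limited). The gripper opens to 94 mm and grips with 3 to 60 N. Pads are 16 mm wide; open, the fingers measure 119 mm over their backs; the gripper's body (75 mm by 177 mm) begins 78 mm behind the grasp point.
Start: joints at [-82.225, 14.043, 89.255, -0, 76.702, -9.975], TCP at [198.169, -619.066, 224.255] pointing down, gripper open.
Joint ranges: [-179.41, 179.41], [-58.25, 129.5], [7.25, 145.43], [-54.29, 234.29], [11.92, 165.04], [-157.13, 157.13]. Speed limits (degrees/s): [147.25, 147.25, 180, 180, 180, 180].

## Interface

Orientations are given as [roll, pitch, yaw] about the fixed x, y, z axes, in that order (R = Rz(yaw) Ry(pitch) Rx(roll)).
In Python, from plant import robot gives the robot as it stands. The module is installed in compiled form; this text tells all that it offers.
- The arm moves only by the tool send_rows, never from a script. Its argument "series" is a list of rows, each a list of 3 entries, a list of its own where there are three numbers: the turn, a rotation vector about the tool's x, y, z in rad, then the shift along the tool's x, y, z in m, then the opening, from -1 (shut) to 1 (fully open), so that 0 is half open. A call has 1 to 10 rows; each row shifts and turns the commanded pose from where the row before left it, along the tool's axes as they then stand; what a row does not reach is not made up. A row lasts 1/8 s, in which the tool goes at most 62.5 mm and 10.7 degrees, less where a joint would pass 70% of its speed; a pose out of reach is approached as far as the arm can. A call is refused whole if a number of a shift passes 0.0625 or a number of a turn 0.188, either way. A call with a gripper value outside its range is refused whole. The fingers move at their own pace and stop on an object; "newtons" is the grip in N (left out, the last holds). Time passes only in rows, so rows that do not move let the fingers close. It gives the time, the measured TCP pose, the force, the opening and the grip force at its end, in the units of the state.
- robot.get_state(): the state, without advancing time (a new reading comes with each control period).
- robot.camera(name): name is "scene" or "top" or "wrist"; returns the picture (420x560x3 uint8, red, green, blue); there is no depth.
- robot.camera_model(name): a dict with "fx", "fy", "cx", "cy" (pixels), "k1" (the pictures are not rectified: a ray, as slopes to the right and down, at radius r is drawn at 1 + k1 r^2 times it, then the intrinsics apply), "origin" and "rotation" of the camera in the world. Camera axes: x right, y up, looking along -z (the intrinsics and any distortion apply to the point x, -y, -z); pixel columns grow to the right and rows downward; lengths in mm; the calibration is good to about 2 mm. A picture is of the moment at which its call begins: read the wrist's pose just before it. camera_model takes no time and is no camera call; for the wrist camera it gives the pose at the moment of the call.
- robot.finish_job(): hands the job in; it is judged then, once.
The state is a dict: "time_s": time; "joints": joint angles; "qvel": joint speeds; "joint_efforts": joint torques, N m; "eef_pos": TCP position; "tool_rot": TCP orientation; "force": force on the tool from outside, world axes, zero at the start; "torque": the same for the moment, N m; "width": finger opening in mm; "finger_force": force on a finger pad.
Only numpy, scipy, OpenCV 4.12 (cv2) and the standard library are available. Lean on these libraries where they do the work, as an engineer would, in place of code of your own. Each camera call takes 0.05 s, during which the arm holds its last target. There are 200 camera calls.

## Task

Set up the bit-sharpening fixture on the bench. First turn the chuck's knurled sleeve clockwise, seen from above, until its three jaws grip the standing drill bit firmly. Then screw the knurled stop nut on the threaded post clockwise all the way down until it bottoms out on its shoulder, back it off a quarter turn, and finish while still holding the nut in the gripper there so that it can be locked; leave the bit clamped upright on the chuck's floor and everything else on the bench where it is.

Things in the scene. Friction and masses are not known exactly. Their poses are not given: they have to be found in the camera images.
- fixture: Fixed blue base plate, 110 x 300 x 12 mm, at any yaw. Origin: centre of its underside, on the bench; z up, y along the plate. Chuck axis at local (0, +85 mm), threaded post (18 mm thick, top 116 mm above the bench) at (0, -85 mm). Under the sleeve: foot 60 mm across up to 32 mm high, neck 34 mm. Under the nut: foot 60 mm across up to 26 mm, shoulder 35 mm across, top 50 mm above the bench.
- sleeve (a joint): Turn of the chuck sleeve, rad: 0 fully open, grows clockwise seen from above; end stop at 2.1; starts at 0 to 0.4. It moves the jaws inward 2.5 mm per rad: they touch the bit at about 1.4 and grip firmly from about 1.6 on, with a clear rise in torque (0.2 N m of friction before). It stays where it is left, jaws tight; if turned further it springs back to about 1.77 when let go.
- sleeve_grip (a point): Point on the chuck's axis at the height to grip the sleeve, 80 mm above the bench. The sleeve is a plain steel knurled cylinder, 44 mm in diameter, from 52 to 98 mm above the bench, with a 4 mm nose above and then the jaw tips, up to 116 mm. Grip it across any diameter; 40 N of grip does not slip.
- jaw1: One of three dark steel jaws, 8 mm wide, 88 to 116 mm above the bench, 120 degrees apart around the bit; moved only by the sleeve. Origin on the chuck's axis at the height of the jaw's underside when open; it slides with the jaw.
- jaw2: The second jaw, as jaw1.
- jaw3: The third jaw, as jaw1.
- bit: Loose steel drill bit, 12 mm in diameter and 88 mm long, standing point up inside the open jaws on the chuck's floor 50 mm above the bench; its point is 138 mm above the bench. Origin: centre of its lower end; z along it.
- nut_turn (a joint): Turn of the stop nut, rad: 0 when bottomed out on the shoulder (a hard stop), grows anticlockwise seen from above as it unscrews, 4 mm of height per turn. Starts at 2.2 to 3.4: take several grasps if need be. It stays where it is left (friction about 0.08 N m). A quarter turn is 1.57.
- stop_nut: Plain steel knurled nut on the threaded post: a cylinder 42 mm in diameter, 36 mm high, a small dark dimple in its top. Origin: centre of its underside, 50 mm above the bench when bottomed, up to 2.2 mm higher at the start. Grip it across any diameter, TCP about 28 mm above its origin; 40 N of grip turns it without slip until the stop.
- spare_nut: Bystander: a smaller loose brass nut, 30 mm in diameter and 22 mm high, standing on the base plate between chuck and post. Origin: centre of its underside.
- wrench: Bystander: a spanner 170 mm long lying beside the base plate.
- file: Bystander: a file with a wooden handle, 260 mm long, 24 mm high, lying beside the base plate.
- glue: Bystander: a white glue bottle, 38 mm in diameter, 105 mm high, beyond the file. Origin: centre of its underside.
- tape: Bystander: a roll of tape, 84 mm across, 24 mm high, lying off the chuck's end of the plate. Origin: centre of its underside.
- oil: Bystander: an oil bottle, 44 mm in diameter, 100 mm high, off the post's end of the plate, at least 105 mm from the post's axis. Origin: centre of its underside.

How it is judged (in metres and radians):
On the way, in this order (a step that is already met when the one before it is completed fails the run):
1. the three jaws grip the bit, which stands upright on the chuck's floor (contact force between each of jaw1, jaw2, jaw3 and bit above 6 N and z of bit in the frame of fixture below 0.056 m and angle between bit's own z axis and vertical below 0.12 rad), for 0.2 s.
2. the stop nut is bottomed out on its shoulder, with the bit still gripped (value of joint nut_turn below 0.1 rad and contact force between each of jaw1, jaw2, jaw3 and bit above 6 N), for 0.2 s.
At the end, for the whole second after the job is handed in: The nut is at rest 1.2 to 1.95 rad back from the stop it was run down to, and the fingers still hold it (over 5 N). Each jaw presses the bit with over 6 N, and the bit stands upright (within 0.12 rad) on the chuck's floor (within 6 mm) (all of step 1 and value of joint nut_turn between 1.2 and 1.95 rad and angular speed of stop_nut below 0.15 rad/s and contact force between the fingers and stop_nut above 5 N); the arm keeps its last pose, push and grip.
It fails at once if a bystander is pushed away (more than 20 mm) (distance of any of spare_nut, wrench, file, glue, tape, oil from where it was at the start of the episode above 0.02 m).
It also fails if it takes over 64 s, if anything falls off the work surface, if the arm or the gripper's body presses on something with over 40 N, if the wrist force passes 120 N, or if a joint passes its speed limit or range.

## Working session

There is one attempt and no reset: what is moved stays moved. The work goes in short steps, Python scripts to look and compute and a tool call to move; the robot and the scene stay as the last step left them, time stands still between calls to the robot, and variables do not carry over. Pictures are saved under pics/ and viewed, at most 10 in all, crops included, and the job is handed in when it is done.

Besides the shell and the picture viewer there is one more tool, called after ">>>" in YAML: its name, and indented under it one key for each argument. send_rows: Moves the arm, as the interface text tells. Its arguments: {"type":"object","properties":{"series":{"type":"array"},"newtons":{"type":"number"}},"required":["series"]}

```bash
mkdir -p pics
cat > h.py <<'E'
import numpy as np, cv2
from plant import robot
def grab(n,f):
    m=robot.camera_model(n); im=robot.camera(n); cv2.imwrite('pics/'+f,im[:,:,::-1]); return im,m
def ray(m,u,v):
    K=np.array([[m['fx'],0,m['cx']],[0,m['fy'],m['cy']],[0,0,1.]])
    p=cv2.undistortPoints(np.array([[[u,v]]],float),K,np.array([m['k1'],0,0,0.]))[0,0]
    return np.array(m['origin']),np.array(m['rotation'])@np.array([p[0],-p[1],-1])
def onz(m,u,v,z):
    o,d=ray(m,u,v); return o+d*(z-o[2])/d[2]
E
python3 - <<'E'
from h import *
print(robot.get_state())
for n in('top','scene'):
    im,m=grab(n,n+'0.png'); print(m)
E
```

```text
{'time_s': 0.0, 'joints': array([-8.22237353e+01,  1.40831045e+01,  8.93234521e+01,  7.68654688e-04,
        7.67036176e+01, -9.97457009e+00]), 'qvel': array([-0.00667574,  0.0173971 , -0.06307591, -0.00584623, -0.06181182,
        0.06469817]), 'joint_efforts': array([-4.32621721e-05, -4.15838885e+01, -3.14599121e+01,  6.85085566e-02,
        3.32945050e-02, -1.33389231e-04]), 'eef_pos': array([ 198.10879204, -618.48036029,  223.17036338]), 'tool_rot': array([-1.79891621e+02, -1.98197825e-02,  1.77506386e+01]), 'force': array([-0.24420288,  0.67261588,  0.11149721]), 'torque': array([-0.00191523,  0.0521082 ,  0.02148716]), 'finger_force': 0.0, 'width': 93.78405300680141}
{'fx': 531.0530508175717, 'fy': 531.0530508175717, 'cx': 272.74290914764345, 'cy': 216.48075282872998, 'k1': -0.005103460293878321, 'origin': array([510.73689397,  59.86580453, 992.0231825 ]), 'rotation': array([  4.61871261,  -2.39303485, -89.4008414 ])}
{'fx': 458.5893104829773, 'fy': 458.5893104829773, 'cx': 283.95420611452994, 'cy': 210.61777632379003, 'k1': -0.03690700250812748, 'origin': array([997.68094432, 205.46811967, 691.34767957]), 'rotation': array([ 36.37385487,   0.78637963, 107.55707783])}
```

```bash
sed -i "s/np.array(m\['rotation'\])@/Rot.from_euler('xyz',m['rotation'],degrees=True).as_matrix()@/; 1a from scipy.spatial.transform import Rotation as Rot" h.py
python3 - <<'E'
import cv2;a=cv2.imread('pics/top0.png');print(a.shape)
E
```

```text
(420, 560, 3)
```

View pics/top0.png

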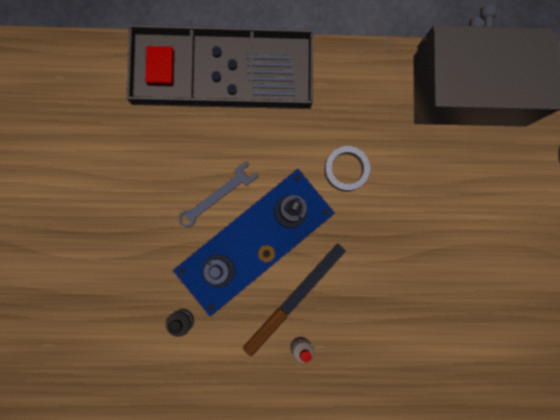

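View pics/scene0.png

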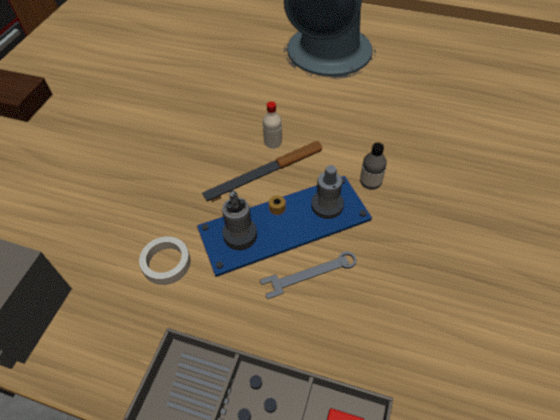

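The top view shows the blue plate with corners near (298,170), (334,213), (210,315) and (174,270). The chuck is at about (293,208), the post nut at (216,271), the oil bottle at (180,322) and the tape at (348,168). The scene view agrees.

Run:
```python
from h import *
im=cv2.imread('pics/top0.png'); m=robot.camera_model('top')
b,g,r=[im[:,:,i].astype(int) for i in range(3)]
mask=((b>70)&(b-r>50)).astype(np.uint8)
c=max(cv2.findContours(mask,0,2)[0],key=cv2.contourArea)
q=cv2.boxPoints(cv2.minAreaRect(c)); P=np.array([onz(m,*p,12) for p in q]); print(q,P.round(1))
print(np.linalg.norm(np.diff(P,axis=0),axis=1))
C=P.mean(0); ch=onz(m,293,208,100); d=[P[0]-P[1],P[1]-P[2]]; d=max(d,key=np.linalg.norm)[:2]; d/=np.linalg.norm(d)
if d@(ch-C)[:2]<0: d=-d
print('centre',C,'chuck',C[:2]+85*d,'post',C[:2]-85*d,'yaw y-axis',np.degrees(np.arctan2(d[1],d[0])))
print('direct',ch,onz(m,217,271,110))
for n,u,v,z in[('oil',179,322,80),('tape',348,168,24),('glue',304,352,95),('spare',266,254,34),('wrench1',187,219,5),('wrench2',245,172,5),('file',340,247,15)]: print(n,onz(m,u,v,z).round())
```

```text
[[172.89896 270.37735]
 [296.84122 168.30724]
 [333.6742  213.03299]
 [209.73193 315.1031 ]] [[489.3 201.   12. ]
 [681.4 -24.4  12. ]
 [598.4 -93.8  12. ]
 [409.  132.5  12. ]]
[296.20382142 108.18006859 295.06257026]
centre [544.52918071  53.8026076   12.        ] chuck [599.67490378 -10.88084644] post [489.38345765 118.48606165] yaw y-axis -49.55082890711272
direct [598.1154465  -10.79877014 100.        ] [491.083011   114.69350632 110.        ]
oil [404. 179.  80.]
tape [ 682. -119.   24.]
glue [358. -31.  95.]
spare [521.  32.  34.]
wrench1 [584. 178.   5.]
wrench2 [674.  72.   5.]
file [ 535. -105.   15.]
```

>>> send_rows:
  series:
    - [[0,0,0],[0.0405,-0.0325,0],1]
    - [[0,0,0],[0.0405,-0.0325,0],1]
    - [[0,0,0],[0.0405,-0.0325,0],1]
    - [[0,0,0],[0.0405,-0.0325,0],1]
    - [[0,0,0],[0.0405,-0.0325,0],1]
    - [[0,0,0],[0.0405,-0.0325,0],1]
    - [[0,0,0],[0.0405,-0.0325,0],1]
    - [[0,0,0],[0.0405,-0.0325,0],1]
    - [[0,0,0],[0.0405,-0.0325,0],1]
    - [[0,0,0],[0.0405,-0.0325,0],1]

```text
time_s: 1.35
eef_pos: [485.3, -184.4, 224.0]
tool_rot: [-180.0, 0.0, 17.7]
force: [0.6, 0.1, -0.2]
width: 93.9
finger_force: 0.0
```

>>> send_rows:
  series:
    - [[0,0,0],[0.0405,-0.0325,0],1]
    - [[0,0,0],[0.0405,-0.0325,0],1]
    - [[0,0,0],[0.0405,-0.0325,0],1]
    - [[0,0,0],[0.0405,-0.0325,0],1]
    - [[0,0,-0.18],[0,0,0],1]
    - [[0,0,-0.18],[0,0,0],1]
    - [[0,0,-0.18],[0,0,0],1]
    - [[0,0,-0.18],[0,0,0],1]
    - [[0,0,-0.18],[0,0,0],1]
    - [[0,0,-0.18],[0,0,0],1]

```text
time_s: 2.6
eef_pos: [599.1, -12.8, 223.7]
tool_rot: [-179.9, -0.0, 80.0]
force: [0.8, -0.0, 0.7]
width: 94.3
finger_force: 0.0
```

>>> send_rows:
  series:
    - [[0,0,-0.18],[0,0,0],1]
    - [[0,0,-0.18],[0,0,0],1]
    - [[0,0,-0.18],[0,0,0],1]
    - [[0,0,-0.18],[0,0,0],1]
    - [[0,0,-0.18],[0,0,0],1]
    - [[0,0,-0.18],[0,0,0],1]
    - [[0,0,-0.18],[0,0,0],1]
    - [[0,0,-0.18],[0,0,0],1]
    - [[0,0,-0.18],[0,0,0],1]
    - [[0,0,0],[0,0,0],1]

```text
time_s: 3.85
eef_pos: [599.2, -12.8, 223.8]
tool_rot: [180.0, -0.0, 172.3]
force: [-0.4, 0.2, 0.2]
width: 94.1
finger_force: 0.0
```

Run:
```python
from h import *
s=robot.get_state(); print({k:np.round(s[k],2) for k in('time_s','joints','eef_pos','tool_rot','force','torque')})
im,m=grab('wrist','w1.png'); print(m)
```

```text
{'time_s': np.float64(3.85), 'joints': array([-12.05,   7.4 ,  96.91,   0.  ,  75.73, -94.38]), 'eef_pos': array([599.19, -12.78, 223.78]), 'tool_rot': array([ 1.7999e+02, -5.0000e-02,  1.7233e+02]), 'force': array([-0.39,  0.23,  0.2 ]), 'torque': array([ 0.04, -0.2 ,  0.05])}
{'fx': 294.4503056814715, 'fy': 294.4503056814715, 'cx': 280.16849337519676, 'cy': 209.31678982181515, 'k1': -0.0019903816260441647, 'origin': array([528.90519871,  -4.21039938, 384.85814881]), 'rotation': array([-1.38895321e+01,  7.48422242e-02,  8.22909973e+01])}
```

View pics/w1.png

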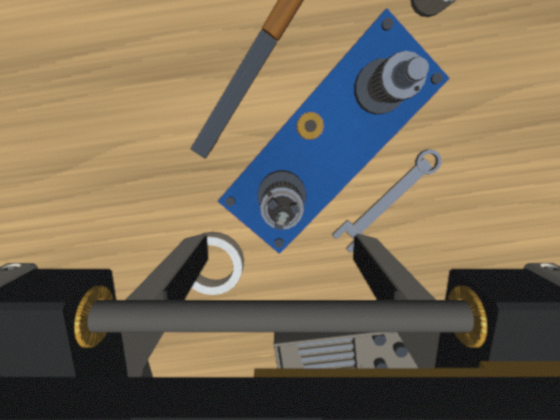

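The wrist view shows the chuck's top ring centred near (282,209), the nut's top ring near (406,76) and the post top at (416,68). I'll refine these with circle fits.

Run:
```python
from h import *
m=robot.camera_model('wrist')
print('chuck',onz(m,282,209,99),onz(m,283,216,138),'post',onz(m,416,67,116),'nuttop',onz(m,405,76,87))
im=cv2.imread('pics/w1.png')
a=cv2.resize(im[20:250,240:460],None,fx=2.6,fy=2.6,interpolation=2); cv2.imwrite('pics/c1.png',a)
```

```text
chuck [598.9154742  -12.21708439  99.        ] [595.69520246 -11.09236919 138.        ] post [488.10778542 116.29628151 116.        ] nuttop [490.13063926 118.86042858  87.        ]
```

View pics/c1.png

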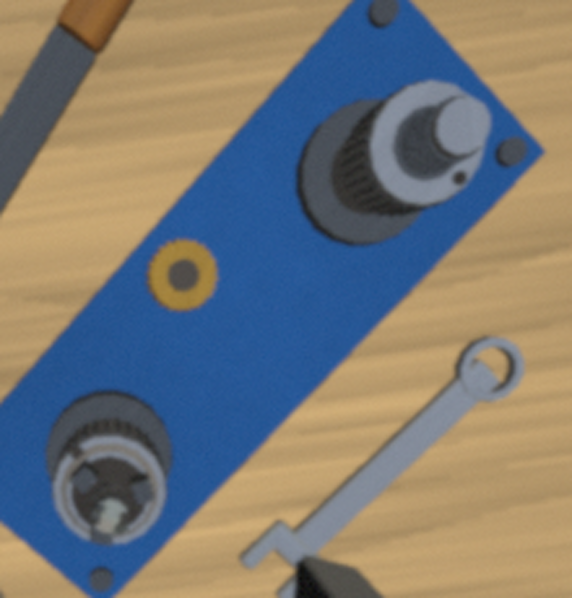

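>>> send_rows:
  series:
    - [[0,0,0],[0,0.0005,0.048],1]
    - [[0,0,0],[0,0,0.048],1]
    - [[0,0,0],[0,0,0.0475],1]
    - [[0,0,0],[0,0,0],1]
    - [[0,0,0],[0,0,0],0]
    - [[0,0,0],[0,0,0],-0.3]
    - [[0,0,0],[0,0,0],-1]
    - [[0,0,0],[0,0,0],-1]
    - [[0,0,0],[0,0,0],-1]
    - [[0,0,0],[0,0,0],-1]
  newtons: 45

```text
time_s: 5.15
eef_pos: [599.7, -11.4, 81.0]
tool_rot: [179.9, 0.0, 172.4]
force: [0.7, 4.6, 1.6]
width: 43.5
finger_force: 45.0
```

```bash
python3 -c "
from h import *
s=robot.get_state(); print({k:np.round(s[k],2) for k in('time_s','joints','eef_pos','tool_rot','force','torque','width','finger_force')})"
```

```text
{'time_s': np.float64(5.15), 'joints': array([-11.96,  17.03, 101.85,   0.13,  61.11, -94.45]), 'eef_pos': array([599.72, -11.44,  80.97]), 'tool_rot': array([1.7989e+02, 2.0000e-02, 1.7242e+02]), 'force': array([0.66, 4.61, 1.62]), 'torque': array([ 0.81, -0.21, -0.04]), 'width': np.float64(43.5), 'finger_force': np.float64(45.0)}
```

>>> send_rows:
  series:
    - [[0,0,0.15],[0,0,0],-1]
    - [[0,0,0.15],[0,0,0],-1]
    - [[0,0,0.15],[0,0,0],-1]
    - [[0,0,0.15],[0,0,0],-1]
    - [[0,0,0.15],[0,0,0],-1]
    - [[0,0,0.15],[0,0,0],-1]
    - [[0,0,0.1],[0,0,0],-1]

```text
time_s: 6.02
eef_pos: [599.8, -11.3, 81.0]
tool_rot: [179.9, -0.1, 115.0]
force: [1.6, 4.6, 0.8]
width: 43.5
finger_force: 45.0
```

```bash
echo "
def st():
    s=robot.get_state(); print({k:np.round(s[k],2).tolist() for k in('time_s','joints','eef_pos','tool_rot','force','torque','width','finger_force')})">>h.py; python3 -c "
from h import *
st()"
```

```text
{'time_s': 6.02, 'joints': [-11.94, 17.04, 101.84, 0.11, 61.1, -36.98], 'eef_pos': [599.83, -11.3, 80.97], 'tool_rot': [179.92, -0.06, 114.99], 'force': [1.56, 4.63, 0.8], 'torque': [0.8, -0.34, 0.27], 'width': 43.53, 'finger_force': 45.0}
```

Friction shows as about 0.27 N m. I'll continue in small steps and watch for the torque to rise.

>>> send_rows:
  series:
    - [[0,0,0.1],[0,0,0],-1]
    - [[0,0,0.1],[0,0,0],-1]
    - [[0,0,0.1],[0,0,0],-1]

```text
time_s: 6.4
eef_pos: [599.9, -11.3, 81.0]
tool_rot: [179.9, -0.1, 97.8]
force: [0.7, 4.9, 1.5]
width: 43.6
finger_force: 45.0
```

```bash
python3 -c "
from h import *
st()"
```

```text
{'time_s': 6.4, 'joints': [-11.94, 17.04, 101.84, 0.11, 61.09, -19.81], 'eef_pos': [599.86, -11.34, 80.96], 'tool_rot': [179.94, -0.08, 97.82], 'force': [0.68, 4.86, 1.46], 'torque': [0.76, -0.34, 0.26], 'width': 43.59, 'finger_force': 45.0}
```

>>> send_rows:
  series:
    - [[0,0,0.1],[0,0,0],-1]
    - [[0,0,0.05],[0,0,0],-1]

```text
time_s: 6.65
eef_pos: [599.9, -11.3, 81.0]
tool_rot: [179.9, -0.1, 89.3]
force: [0.7, 5.7, 0.2]
width: 43.4
finger_force: 45.0
```

```bash
python3 -c "
from h import *
st()"
```

```text
{'time_s': 6.65, 'joints': [-11.94, 17.04, 101.84, 0.11, 61.09, -11.31], 'eef_pos': [599.88, -11.32, 80.96], 'tool_rot': [179.95, -0.09, 89.32], 'force': [0.73, 5.66, 0.2], 'torque': [0.72, -0.36, 0.21], 'width': 43.38, 'finger_force': 45.0}
```

>>> send_rows:
  series:
    - [[0,0,0.05],[0,0,0],-1]
    - [[0,0,0.05],[0,0,0],-1]

```text
time_s: 6.9
eef_pos: [599.9, -11.3, 80.9]
tool_rot: [180.0, -0.1, 83.6]
force: [1.2, 4.8, 0.8]
width: 43.3
finger_force: 45.0
```

```bash
python3 -c "
from h import *
st()"
```

```text
{'time_s': 6.9, 'joints': [-11.94, 17.04, 101.84, 0.1, 61.08, -5.6], 'eef_pos': [599.89, -11.3, 80.95], 'tool_rot': [179.95, -0.09, 83.62], 'force': [1.16, 4.78, 0.85], 'torque': [0.77, -0.32, 0.42], 'width': 43.28, 'finger_force': 45.0}
```

>>> send_rows:
  series:
    - [[0,0,0.05],[0,0,0],-1]
    - [[0,0,0.05],[0,0,0],-1]

```text
time_s: 7.15
eef_pos: [599.9, -11.3, 81.0]
tool_rot: [180.0, -0.1, 77.9]
force: [1.3, 4.1, 1.1]
width: 43.2
finger_force: 45.0
```

```bash
python3 -c "
from h import *
st()"
```

```text
{'time_s': 7.15, 'joints': [-11.94, 17.04, 101.84, 0.1, 61.08, 0.12], 'eef_pos': [599.91, -11.35, 80.95], 'tool_rot': [179.96, -0.08, 77.9], 'force': [1.33, 4.12, 1.11], 'torque': [0.75, -0.35, 0.45], 'width': 43.17, 'finger_force': 45.0}
```

>>> send_rows:
  series:
    - [[0,0,0.05],[0,0,0],-1]
    - [[0,0,0.05],[0,0,0],-1]

```text
time_s: 7.4
eef_pos: [599.9, -11.3, 81.0]
tool_rot: [180.0, -0.1, 72.2]
force: [0.5, 4.5, 0.7]
width: 43.2
finger_force: 45.0
```

```bash
python3 -c "
from h import *
st()"
```

```text
{'time_s': 7.4, 'joints': [-11.94, 17.04, 101.84, 0.09, 61.08, 5.83], 'eef_pos': [599.92, -11.35, 80.97], 'tool_rot': [179.96, -0.08, 72.19], 'force': [0.49, 4.54, 0.67], 'torque': [0.76, -0.37, 0.45], 'width': 43.22, 'finger_force': 45.0}
```

>>> send_rows:
  series:
    - [[0,0,0.05],[0,0,0],-1]
    - [[0,0,0.05],[0,0,0],-1]

```text
time_s: 7.65
eef_pos: [599.9, -11.4, 81.0]
tool_rot: [180.0, -0.1, 66.5]
force: [2.1, 3.9, 0.3]
width: 43.5
finger_force: 45.0
```

```bash
python3 -c "
from h import *
st()"
```

```text
{'time_s': 7.65, 'joints': [-11.93, 17.04, 101.84, 0.09, 61.07, 11.56], 'eef_pos': [599.94, -11.35, 80.96], 'tool_rot': [179.97, -0.09, 66.47], 'force': [2.1, 3.88, 0.26], 'torque': [0.74, -0.37, 0.51], 'width': 43.53, 'finger_force': 45.0}
```

>>> send_rows:
  series:
    - [[0,0,0.05],[0,0,0],-1]
    - [[0,0,0.05],[0,0,0],-1]
    - [[0,0,0.05],[0,0,0],-1]

```text
time_s: 8.02
eef_pos: [599.6, -12.1, 81.0]
tool_rot: [180.0, 0.1, 58.0]
force: [-1.6, 0.1, 3.1]
width: 43.5
finger_force: 45.0
```

```bash
python3 -c "
from h import *
st()"
```

```text
{'time_s': 8.02, 'joints': [-11.95, 17.03, 101.85, -0.07, 61.12, 20.07], 'eef_pos': [599.55, -12.05, 80.98], 'tool_rot': [179.98, 0.06, 58.02], 'force': [-1.56, 0.12, 3.12], 'torque': [-0.05, 0.12, 1.0], 'width': 43.53, 'finger_force': 45.0}
```

>>> send_rows:
  series:
    - [[0,0,0.05],[0,0,0],-1]
    - [[0,0,0.05],[0,0,0],-1]
  newtons: 58

```text
time_s: 8.28
eef_pos: [598.2, -13.6, 80.9]
tool_rot: [-180.0, 0.3, 52.3]
force: [-7.4, -5.6, 5.6]
width: 43.2
finger_force: 58.0
```

```bash
python3 -c "
from h import *
st(); grab('scene','s2.png')
im=cv2.imread('pics/s2.png'); cv2.imwrite('pics/s2c.png',cv2.resize(im[120:280,150:350],None,fx=3,fy=3,interpolation=2))"
```

```text
{'time_s': 8.28, 'joints': [-12.02, 17.01, 101.88, -0.33, 61.3, 25.79], 'eef_pos': [598.25, -13.59, 80.92], 'tool_rot': [-179.95, 0.34, 52.34], 'force': [-7.38, -5.62, 5.59], 'torque': [-1.21, 1.32, 1.08], 'width': 43.17, 'finger_force': 58.0}
```

View pics/s2c.png

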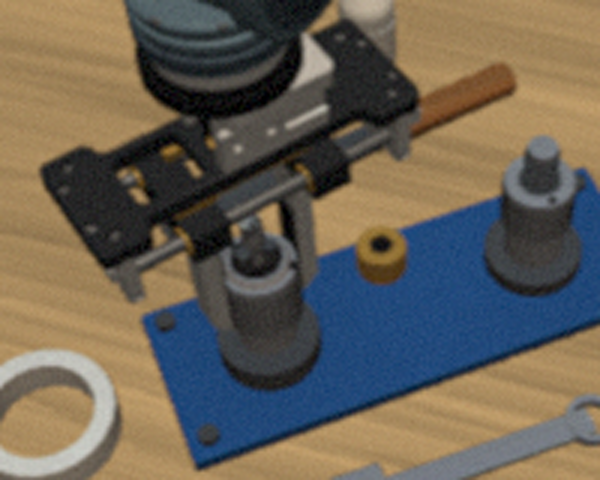

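The gripper holds the sleeve and the bit still stands in the middle. The torque rose to about 1 N m and the sleeve reached its end stop, so I'll release, lift and reorient.

>>> send_rows:
  series:
    - [[0,0,0],[0,0,0],0]
    - [[0,0,0],[0,0,0],1]
    - [[0,0,0],[0,0,0],1]
    - [[0,0,0],[0,0,0],1]
    - [[0,0,0],[0,0,-0.05],1]
    - [[0,0,0],[0,0,-0.05],1]
    - [[0,0,-0.17],[0,0,-0.04],1]
    - [[0,0,-0.17],[0,0,0],1]
    - [[0,0,-0.17],[0,0,0],1]
    - [[0,0,-0.17],[0,0,0],1]

```text
time_s: 9.57
eef_pos: [599.5, -12.3, 220.8]
tool_rot: [180.0, -0.0, 91.4]
force: [0.1, -0.2, 0.1]
width: 93.8
finger_force: 0.0
```

>>> send_rows:
  series:
    - [[0,0,-0.17],[0,0,0],1]
    - [[0,0,-0.17],[0,0,0],1]
    - [[0,0,-0.17],[0,0,0],1]
    - [[0,0,-0.17],[0,0,0],1]
    - [[0,0,-0.17],[0,0,0],1]
    - [[0,0,-0.17],[0,0,0],1]
    - [[0,0,-0.17],[0,0,0],1]
    - [[0,0,-0.17],[0,0,0],1]
    - [[0,0,-0.17],[0,0,0],1]
    - [[0,0,-0.17],[0,0,0],1]

```text
time_s: 10.82
eef_pos: [599.5, -12.3, 220.7]
tool_rot: [180.0, -0.0, -171.2]
force: [0.0, 0.8, -0.7]
width: 94.0
finger_force: 0.0
```

Run:
```python
from h import *
st(); s=robot.get_state(); R=Rot.from_euler('xyz',s['tool_rot'],degrees=True).as_matrix()
print(R.T@(np.array([489.5,117.5,s['eef_pos'][2]])-s['eef_pos']))
im,m=grab('wrist','w3.png')
print(m['origin'],m['rotation'])
```

```text
{'time_s': 10.82, 'joints': [-12.0, 7.58, 97.06, 0.0, 75.37, -110.82], 'eef_pos': [599.49, -12.32, 220.66], 'tool_rot': [180.0, -0.01, -171.18], 'force': [0.0, 0.82, -0.73], 'torque': [0.11, -0.1, 0.06], 'width': 93.97, 'finger_force': 0.0}
[8.87916192e+01 1.45139254e+02 1.91068278e-02]
[529.29393362 -23.6749796  381.71183044] [-1.39144798e+01  7.19271551e-02  9.87794252e+01]
```

View pics/w3.png

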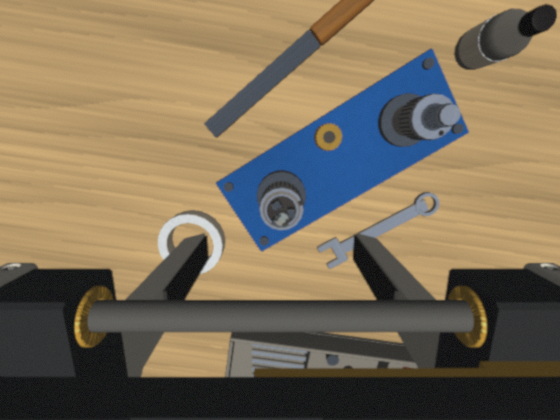

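The bit stands upright with the jaws closed around it, near (283,212), and the nut is at about (437,116). Moving over the post and down.

>>> send_rows:
  series:
    - [[0,0,0],[0.0222,0.0363,0],1]
    - [[0,0,0],[0.0222,0.0363,0],1]
    - [[0,0,0],[0.0222,0.0363,0],1]
    - [[0,0,0],[0.0222,0.0363,0],1]
    - [[0,0,0],[0,0,0],1]
    - [[0,0,0],[0,0,0],1]

```text
time_s: 11.62
eef_pos: [490.7, 117.9, 221.0]
tool_rot: [-180.0, 0.0, -171.6]
force: [-0.0, 0.1, 0.1]
width: 94.1
finger_force: 0.0
```

Run:
```python
from h import *
st()
im,m=grab('wrist','w4.png')
# predicted pixel vs image: circle of nut top
g=cv2.GaussianBlur(cv2.cvtColor(im,cv2.COLOR_RGB2GRAY),(3,3),0)
c=cv2.HoughCircles(g,3,1,30,param1=120,param2=15,minRadius=22,maxRadius=34)
for u,v,r in c[0][:6]: print(u,v,r,onz(m,u,v,88).round(1))
cv2.imwrite('pics/w4c.png',cv2.resize(cv2.imread('pics/w4.png')[150:280,210:350],None,fx=4,fy=4,interpolation=2))
```

```text
{'time_s': 11.62, 'joints': [0.62, -5.66, 110.43, -0.01, 75.19, -97.81], 'eef_pos': [490.7, 117.85, 221.02], 'tool_rot': [-179.98, 0.04, -171.57], 'force': [-0.0, 0.08, 0.05], 'torque': [0.03, -0.15, 0.01], 'width': 94.05, 'finger_force': 0.0}
106.5 315.5 30.1 [644.  -59.3  88. ]
456.5 312.5 26.6 [582.1 331.3  88. ]
351.5 122.5 24.3 [397.8 172.3  88. ]
142.5 42.5 24.3 [357.2 -28.5  88. ]
281.5 209.5 23.9 [492.6 118.6  88. ]
```

View pics/w4c.png

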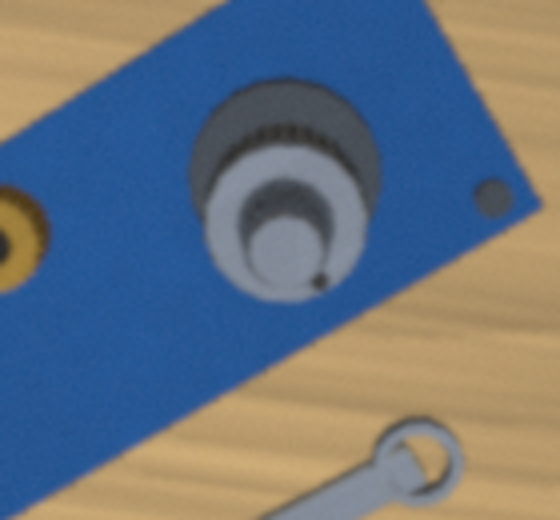

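The nut's top ring is centred near (281,206) in the full image, so it lies within about 1 mm of the TCP axis. Descending and gripping.

>>> send_rows:
  series:
    - [[0,0,0],[0,0,0.047],1]
    - [[0,0,0],[0,0,0.047],1]
    - [[0,0,0],[0,0,0.047],1]
    - [[0,0,0],[0,0,0],1]
    - [[0,0,0],[0,0,0],0]
    - [[0,0,0],[0,0,0],-0.3]
    - [[0,0,0],[0,0,0],-1]
    - [[0,0,0],[0,0,0],-1]
    - [[0,0,0],[0,0,0],-1]
    - [[0,0,0],[0,0,0],-1]
  newtons: 40

```text
time_s: 12.92
eef_pos: [490.3, 118.5, 80.0]
tool_rot: [180.0, 0.0, -171.5]
force: [-0.7, 2.7, 1.2]
width: 41.4
finger_force: 40.0
```

```bash
python3 -c "
from h import *
st()"
```

```text
{'time_s': 12.92, 'joints': [0.66, 5.28, 115.8, 0.05, 58.92, -97.85], 'eef_pos': [490.25, 118.48, 79.95], 'tool_rot': [179.95, 0.01, -171.52], 'force': [-0.74, 2.67, 1.24], 'torque': [0.42, 0.01, -0.05], 'width': 41.39, 'finger_force': 40.0}
```

Turning clockwise and following the thread down at 0.1 mm per row.

>>> send_rows:
  series:
    - [[0,0,0.15],[0,0,0.0001],-1]
    - [[0,0,0.15],[0,0,0.0001],-1]
    - [[0,0,0.15],[0,0,0.0001],-1]
    - [[0,0,0.15],[0,0,0.0001],-1]
    - [[0,0,0.15],[0,0,0.0001],-1]
    - [[0,0,0.15],[0,0,0.0001],-1]
    - [[0,0,0.15],[0,0,0.0001],-1]
    - [[0,0,0.15],[0,0,0.0001],-1]
    - [[0,0,0.15],[0,0,0.0001],-1]
    - [[0,0,0.15],[0,0,0.0001],-1]

```text
time_s: 14.18
eef_pos: [490.3, 118.6, 79.0]
tool_rot: [180.0, -0.0, 102.3]
force: [-0.8, 2.0, 0.9]
width: 41.0
finger_force: 40.0
```

>>> send_rows:
  series:
    - [[0,0,0.15],[0,0,0.0001],-1]
    - [[0,0,0.15],[0,0,0.0001],-1]
    - [[0,0,0.15],[0,0,0.0001],-1]
    - [[0,0,0.1],[0,0,0.0001],-1]

```text
time_s: 14.68
eef_pos: [490.3, 118.6, 78.6]
tool_rot: [-180.0, -0.0, 70.8]
force: [-0.3, 2.8, 2.6]
width: 41.3
finger_force: 40.0
```

```bash
python3 -c "
from h import *
st()"
```

```text
{'time_s': 14.68, 'joints': [0.67, 5.42, 115.81, 0.06, 58.76, 19.8], 'eef_pos': [490.33, 118.59, 78.64], 'tool_rot': [-179.98, -0.05, 70.84], 'force': [-0.33, 2.84, 2.62], 'torque': [0.35, 0.16, 0.05], 'width': 41.31, 'finger_force': 40.0}
```

>>> send_rows:
  series:
    - [[0,0,0.08],[0,0,0.0001],-1]
    - [[0,0,0.08],[0,0,0],-1]

```text
time_s: 14.92
eef_pos: [490.3, 118.6, 78.5]
tool_rot: [-180.0, -0.0, 61.7]
force: [-0.7, 2.5, 2.0]
width: 41.2
finger_force: 40.0
```

```bash
python3 -c "
from h import *
st()"
```

```text
{'time_s': 14.92, 'joints': [0.67, 5.43, 115.82, 0.06, 58.75, 28.92], 'eef_pos': [490.32, 118.61, 78.53], 'tool_rot': [-179.98, -0.05, 61.72], 'force': [-0.65, 2.5, 2.02], 'torque': [0.39, 0.1, 0.08], 'width': 41.23, 'finger_force': 40.0}
```

>>> send_rows:
  series:
    - [[0,0,0.08],[0,0,0.0001],-1]
    - [[0,0,0.08],[0,0,0],-1]

```text
time_s: 15.18
eef_pos: [490.4, 118.6, 78.4]
tool_rot: [-180.0, -0.0, 52.6]
force: [0.0, 1.6, 1.4]
width: 41.2
finger_force: 40.0
```

```bash
python3 -c "
from h import *
st()"
```

```text
{'time_s': 15.18, 'joints': [0.67, 5.44, 115.82, 0.06, 58.74, 38.08], 'eef_pos': [490.36, 118.59, 78.45], 'tool_rot': [-179.97, -0.05, 52.56], 'force': [0.02, 1.64, 1.36], 'torque': [0.36, 0.1, 0.1], 'width': 41.23, 'finger_force': 40.0}
```

Turned 2.37 rad with no stop yet.

>>> send_rows:
  series:
    - [[0,0,0.08],[0,0,0.0001],-1]
    - [[0,0,0.08],[0,0,0],-1]

```text
time_s: 15.42
eef_pos: [490.4, 118.6, 78.3]
tool_rot: [-180.0, -0.0, 43.4]
force: [-0.5, 2.6, 0.5]
width: 41.5
finger_force: 40.0
```

```bash
python3 -c "
from h import *
st()"
```

```text
{'time_s': 15.42, 'joints': [0.67, 5.45, 115.82, 0.06, 58.72, 47.25], 'eef_pos': [490.37, 118.59, 78.33], 'tool_rot': [-179.97, -0.04, 43.39], 'force': [-0.51, 2.59, 0.46], 'torque': [0.42, 0.08, 0.07], 'width': 41.54, 'finger_force': 40.0}
```

>>> send_rows:
  series:
    - [[0,0,0.08],[0,0,0.0001],-1]
    - [[0,0,0.08],[0,0,0],-1]

```text
time_s: 15.68
eef_pos: [490.4, 118.6, 78.2]
tool_rot: [-180.0, -0.0, 34.2]
force: [-0.6, 1.8, 2.2]
width: 41.5
finger_force: 40.0
```

```bash
python3 -c "
from h import *
st()"
```

```text
{'time_s': 15.68, 'joints': [0.67, 5.46, 115.82, 0.06, 58.71, 56.42], 'eef_pos': [490.37, 118.56, 78.22], 'tool_rot': [-179.96, -0.04, 34.22], 'force': [-0.62, 1.78, 2.25], 'torque': [0.46, 0.09, 0.1], 'width': 41.52, 'finger_force': 40.0}
```

>>> send_rows:
  series:
    - [[0,0,0.08],[0,0,0.0001],-1]
    - [[0,0,0.08],[0,0,0],-1]

```text
time_s: 15.92
eef_pos: [490.4, 118.6, 78.1]
tool_rot: [-180.0, -0.0, 25.1]
force: [-0.3, 1.6, 1.7]
width: 41.1
finger_force: 40.0
```

```bash
python3 -c "
from h import *
st()"
```

```text
{'time_s': 15.92, 'joints': [0.67, 5.47, 115.82, 0.06, 58.69, 65.59], 'eef_pos': [490.39, 118.58, 78.11], 'tool_rot': [-179.96, -0.03, 25.05], 'force': [-0.33, 1.6, 1.67], 'torque': [0.45, 0.1, 0.12], 'width': 41.13, 'finger_force': 40.0}
```

>>> send_rows:
  series:
    - [[0,0,0.08],[0,0,0.0001],-1]
    - [[0,0,0.08],[0,0,0],-1]

```text
time_s: 16.18
eef_pos: [490.4, 118.6, 78.0]
tool_rot: [-180.0, -0.0, 15.9]
force: [-0.7, 0.6, 1.6]
width: 41.3
finger_force: 40.0
```

```bash
python3 -c "
from h import *
st()"
```

```text
{'time_s': 16.18, 'joints': [0.67, 5.48, 115.83, 0.06, 58.68, 74.75], 'eef_pos': [490.41, 118.59, 78.03], 'tool_rot': [-179.95, -0.03, 15.89], 'force': [-0.68, 0.62, 1.64], 'torque': [0.45, 0.1, 0.09], 'width': 41.29, 'finger_force': 40.0}
```

>>> send_rows:
  series:
    - [[0,0,0.08],[0,0,0.0001],-1]

```text
time_s: 16.3
eef_pos: [490.4, 118.6, 78.0]
tool_rot: [-180.0, -0.0, 11.3]
force: [-0.8, 2.0, 2.3]
width: 41.3
finger_force: 40.0
```

```bash
python3 -c "
from h import *
st()"
```

```text
{'time_s': 16.3, 'joints': [0.67, 5.49, 115.82, 0.06, 58.67, 79.33], 'eef_pos': [490.42, 118.58, 77.96], 'tool_rot': [-179.95, -0.03, 11.31], 'force': [-0.77, 1.99, 2.27], 'torque': [0.43, 0.13, 0.12], 'width': 41.33, 'finger_force': 40.0}
```

>>> send_rows:
  series:
    - [[0,0,0.08],[0,0,0],-1]

```text
time_s: 16.42
eef_pos: [490.4, 118.6, 77.9]
tool_rot: [-180.0, -0.0, 6.8]
force: [-1.0, 2.7, 2.4]
width: 41.4
finger_force: 40.0
```

```bash
python3 -c "
from h import *
st()"
```

```text
{'time_s': 16.42, 'joints': [0.68, 5.49, 115.83, 0.04, 58.67, 83.86], 'eef_pos': [490.39, 118.57, 77.93], 'tool_rot': [-179.97, -0.02, 6.79], 'force': [-0.97, 2.7, 2.42], 'torque': [0.61, 0.14, 0.86], 'width': 41.4, 'finger_force': 40.0}
```

The torque jumped to 0.86 N m, which is the stop. I'll press slightly and hold for the 0.2 s.

>>> send_rows:
  series:
    - [[0,0,0.02],[0,0,0],-1]
    - [[0,0,0],[0,0,0],-1]
    - [[0,0,0],[0,0,0],-1]

```text
time_s: 16.8
eef_pos: [490.4, 118.5, 77.9]
tool_rot: [-180.0, -0.0, 5.8]
force: [-0.2, 3.9, 2.9]
width: 41.3
finger_force: 40.0
```

```bash
python3 -c "
from h import *
st()"
```

```text
{'time_s': 16.8, 'joints': [0.67, 5.49, 115.83, 0.04, 58.66, 84.85], 'eef_pos': [490.42, 118.51, 77.91], 'tool_rot': [-179.97, -0.03, 5.81], 'force': [-0.18, 3.85, 2.87], 'torque': [0.97, 0.1, 1.17], 'width': 41.25, 'finger_force': 40.0}
```

>>> send_rows:
  series:
    - [[0,0,-0.15],[0,0,-0.0001],-1]
    - [[0,0,-0.15],[0,0,-0.0001],-1]
    - [[0,0,-0.15],[0,0,-0.0001],-1]
    - [[0,0,-0.15],[0,0,-0.0001],-1]
    - [[0,0,-0.15],[0,0,-0.0001],-1]
    - [[0,0,-0.15],[0,0,-0.0001],-1]
    - [[0,0,-0.15],[0,0,-0.0001],-1]
    - [[0,0,-0.15],[0,0,-0.0001],-1]
    - [[0,0,-0.15],[0,0,-0.0001],-1]
    - [[0,0,-0.15],[0,0,-0.0001],-1]

```text
time_s: 18.05
eef_pos: [490.3, 118.5, 78.8]
tool_rot: [-180.0, -0.1, 91.8]
force: [-0.6, 4.7, 3.2]
width: 41.1
finger_force: 40.0
```

>>> send_rows:
  series:
    - [[0,0,-0.1],[0,0,0],-1]
    - [[0,0,0],[0,0,0],-1]
    - [[0,0,0],[0,0,0],-1]
    - [[0,0,0],[0,0,0],-1]
    - [[0,0,0],[0,0,0],-1]

```text
time_s: 18.68
eef_pos: [490.3, 118.5, 78.9]
tool_rot: [180.0, -0.1, 97.2]
force: [-0.5, 5.4, 4.7]
width: 41.4
finger_force: 40.0
```

```bash
python3 -c "
from h import *
st()
grab('scene','s5.png')
im=cv2.imread('pics/s5.png'); cv2.imwrite('pics/s5c.png',cv2.resize(im[120:280,180:400],None,fx=3,fy=3,interpolation=2))"
```

```text
{'time_s': 18.68, 'joints': [0.65, 5.39, 115.82, 0.08, 58.8, -6.58], 'eef_pos': [490.27, 118.49, 78.86], 'tool_rot': [180.0, -0.07, 97.19], 'force': [-0.48, 5.35, 4.68], 'torque': [0.88, 0.2, 0.07], 'width': 41.39, 'finger_force': 40.0}
```

View pics/s5c.png

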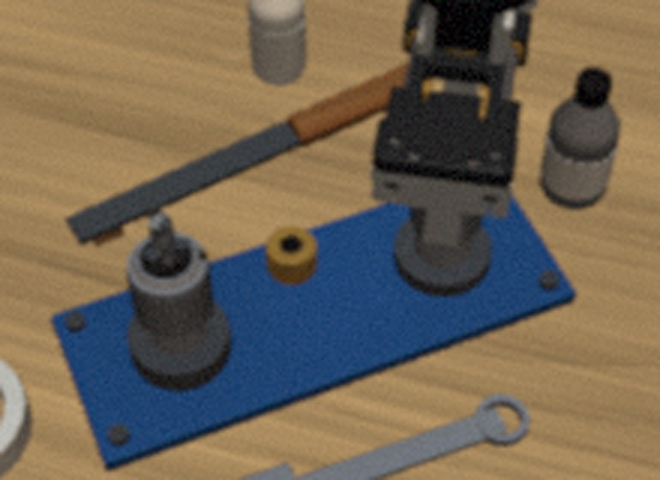

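The bit stands upright in the closed jaws at about (160,235) in the crop, the gripper holds the nut, and nothing else has moved. The nut is back 91° (about 1.57 rad), so I'm handing in.

```bash
python3 -c "
from h import *
print(robot.finish_job())"
```

```text
the job is handed in; nothing more can be done
None
```

I handed the job in at 18.7 s with the bit clamped upright, the nut run down to its stop and backed off about 1.57 rad, and the gripper still holding it at 40 N; no verdict came back, and I had no direct reading of the jaw forces on the bit.

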